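# Dock the jar tray at the filling place

### The job

The steel tray of amber jars has been left at the back of the bench: hook the fingers behind its tall far lip and drag it towards you along the bench, without lifting it, between the two side rails of the dock. Seat it square and fully home against the cross bar, pressing firmly (about 10 N on the bar, held for a moment) but never harder than 20 N. Then let go and withdraw, leaving the jars standing in the tray and everything else on the bench where it is.

Things in the scene. Friction and masses are not known exactly. Their poses are not given: they have to be found in the camera images.
- tray: Loose open steel tray, 130 (x) x 200 (y) mm, walls 4 mm thick, 40 mm high, the far wall (+x) rising as a lip to 58 mm. Floor 4 mm; six cells (2 along x, 3 along y), a jar in each with under 12 mm to the walls: fingers only fit outside. Origin: centre of its underside; z up, x towards the lip, away from the robot. With jars 0.6 to 0.9 kg; it slides on the bench with 2 to 8 N of friction.
- lip (a point): Middle of the top edge of the tray's far lip, on its outer face: 65 mm along the tray's +x from its origin, 58 mm up. The outer face below it is flat down to the bench, 200 mm wide, and free behind: the fingers bear there. Two fingers set apart along y keep the tray from swivelling.
- dock: Fixed aluminium dock: two side rails along x, 26 mm high, 220 mm apart inside (10 mm spare each side of the tray), centred on the x axis, ending at x = +50 mm. Origin on the bench; x points away from the robot, the tray comes in along -x, its x axis along the dock's. Stop: a dark cross bar 38 mm high between the rails, its face anywhere from x = 0 to +40 mm: not measured, find it by feel or by eye.
- mouth (a point): Middle of the dock's mouth, on the bench, at x = +85 mm of the dock: from x = +50 mm to here the rails flare outwards as a lead-in. The cross bar is clamped and does not move under the forces allowed.
- paddle (a joint): Small grey spring paddle in the middle of the cross bar, facing the tray and standing 8 mm proud of the bar's face. Value in m: 0 = out (not touched), 0.008 = pushed level with the face, that is the tray is home. Its spring is light (under 1 N), so the tray stays where it is left.
- jar0: Amber jar with black cap, 44 mm diameter, 68 mm high, 60 g, standing loose in one of the tray's cells (its foot is 4 mm above the bench). Origin: centre of its foot.
- jar1: Amber jar with black cap, 44 mm diameter, 68 mm high, 60 g, standing loose in one of the tray's cells (its foot is 4 mm above the bench). Origin: centre of its foot.
- jar2: Amber jar with black cap, 44 mm diameter, 68 mm high, 60 g, standing loose in one of the tray's cells (its foot is 4 mm above the bench). Origin: centre of its foot.
- jar3: Amber jar with black cap, 44 mm diameter, 68 mm high, 60 g, standing loose in one of the tray's cells (its foot is 4 mm above the bench). Origin: centre of its foot.
- jar4: Amber jar with black cap, 44 mm diameter, 68 mm high, 60 g, standing loose in one of the tray's cells (its foot is 4 mm above the bench). Origin: centre of its foot.
- jar5: Amber jar with black cap, 44 mm diameter, 68 mm high, 60 g, standing loose in one of the tray's cells (its foot is 4 mm above the bench). Origin: centre of its foot.
- amber: Bystander, leave alone: amber glass bottle with black cap, 68 dia x 160 mm. Origin: underside.
- black: Bystander, leave alone: black plastic jar, 52 dia x 80 mm. Origin: underside.
- spray: Bystander, leave alone: clear plastic bottle with a blue cap, 52 dia x 140 mm. Origin: underside.
- beaker: Bystander, leave alone: open glass beaker, 72 dia x 90 mm. Origin: underside.
- mortar: Bystander, leave alone: white ceramic bowl, 110 dia x 60 mm. Origin: underside.
- spatula: Bystander, leave alone: spatula lying flat, 180 mm long, origin at its middle. Origin: underside.

How it is judged (in metres and radians):
On the way, in this order (a step that is already met when the one before it is completed fails the run):
1. the tray is being dragged along the bench by the fingers at its lip end (distance of tray from where it was at the start of the episode above 0.03 m and contact force between the fingers and tray above 1 N and x of the grasp point in the frame of tray above 0.02 m), for 0.1 s.
2. the tray is pressed home against the bar with more than 5 N (value of joint paddle above 0.006 m and angle between the x axis of tray and the x axis of dock, either way round below 0.035 rad and contact force between tray and dock above 5 N), for 0.2 s.
At the end, for the whole second after the job is handed in: The tray stands flat on the bench, at rest and released, between the rails, square to the dock within 0.035 rad, and home: the paddle is pushed in more than 6 mm (of 8). All six jars stand upright in the tray (value of joint paddle above 0.006 m and angle between the x axis of tray and the x axis of dock, either way round below 0.035 rad and angle between tray's own z axis and vertical below 0.03 rad and height (world z) of tray below 0.004 m and linear speed of tray below 0.01 m/s and contact force between the fingers and tray below 0.05 N and distance between each of jar0, jar1, jar2, jar3, jar4, jar5 and tray below 0.09 m and angle between each of jar0, jar1, jar2, jar3, jar4, jar5's own z axis and vertical below 0.1 rad); the robot touches nothing.
It fails at once if the tray is pressed against the dock with more than 20 N (contact force between tray and dock above 20 N).
It fails at once if the tray is lifted or tipped (height (world z) of tray above 0.012 m or angle between tray's own z axis and vertical above 0.12 rad).
It fails at once if a bystander is moved by more than 20 mm (distance of any of amber, black, spray, beaker, mortar, spatula from where it was at the start of the episode above 0.02 m).
It also fails if it takes over 67 s, if anything falls off the work surface, if the arm or the gripper's body presses on something with over 40 N, if the wrist force passes 120 N, or if a joint passes its speed limit or range.

### The arm

A 6-joint arm with a two-finger parallel gripper is mounted at the origin on the work surface. World frame = base frame: x ahead of the robot, y to its left, z up, the work surface at z = 0. Lengths are in m, angles in degrees, forces in N, time in s.
With the tool pointing down it reaches from about 0.4 to 0.825 m from the base axis. Payload 7 kg.
Tool frame: the origin (TCP) lies midway between the tips of the shut fingers; the grasp point (between the pads) lies 19 mm behind it (r.hold_point_z is the distance from the TCP to the grasp point, in m); x points along the fingers, y is the direction in which the jaws open and shut, and the axes are right-handed (so a half turn about x gives the same grasp; the last joint's range is limited). The gripper opens to 88 mm and grips with 3 to 60 N. Pads are 19 mm wide; open, the fingers measure 130 mm over their backs; the gripper's body (78 mm by 193 mm) begins 47 mm behind the grasp point.
Start: joints at [81.251, 20.546, 0.682, 0, -70.136, -16.507], TCP at [0.288, 0.61, 0.227] pointing down, gripper open.
Joint ranges: [-176.03, 176.03], [-82.01, 121.73], [-58.28, 71.71], [-173.87, 95.51], [-174.79, -0.11], [-173.66, 173.66]. Speed limits (degrees/s): [136.94, 136.94, 172.46, 180, 180, 180].

### API

Orientations are given as [roll, pitch, yaw] about the fixed x, y, z axes, in that order (R = Rz(yaw) Ry(pitch) Rx(roll)).
In Python, from plant import r, viewer, order gives the robot as it stands. The module is installed in compiled form; this text tells all that it offers.
- The arm moves only by the shell command python3 -m creep 'ROWS' [FORCE]. ROWS is JSON, a list of rows, each an object of numbers: "ax", "ay", "az": the turn, a rotation vector about the tool's x, y, z in degrees; "tx", "ty", "tz": the shift along the tool's x, y, z in m; "fingers": the finger opening in m, from 0 to 0.0876. A call has 1 to 5 rows; each row is the pose to reach, as a shift and turn from the pose commanded when the call began, along the tool's axes at that moment; what a row does not reach only later rows make up. A row lasts 1/10 s, in which the tool goes at most 50 mm and 8.59 degrees, less where a joint would pass 70% of its speed; a pose out of reach is approached as far as the arm can. A call with a gripper value outside its range is refused whole. The fingers move at their own pace and stop on an object; FORCE is the grip in N (left out, the last holds). Time passes only in rows, so rows that repeat a pose let the fingers close. It gives the time, the measured TCP pose, the force and the opening at its end, in the units of the state.
- r.get_state(): the state, without advancing time (a new reading comes with each control period).
- viewer.capture(name): name is "scene" or "top" or "wrist"; returns a dict with "pixels" (384x512x3 uint8, blue, green, red), "depth" (384x512 float32, m along the optical axis (not along the pixel's ray), 0 where there is no reading), "fx", "fy", "cx", "cy" (pixels), "rvec" (rotation vector, rad) and "tvec" (3), from world to camera coordinates, as OpenCV has them; the wrist camera has in their place "T_tool_cam" (4x4, takes a point from camera to tool coordinates, whose origin is the TCP and whose axes are the tool frame's). Camera axes: x right, y down, z forward; pixel columns grow to the right and rows downward; lengths in m; the calibration is good to about 2 mm. A picture is of the moment at which its call begins: read the wrist's pose just before it.
- order.close_job(): hands the job in, once; it reports no verdict.
The state is a dict: "time_s": time; "joints": joint angles; "qd": joint speeds; "joint_torque": joint torques, N m; "tcp_pos": TCP position; "eef_rot": TCP orientation; "contact_force": force on the tool from outside, world axes, zero at the start; "moment": the same for the moment, N m; "gripper_width": finger opening in m.
Only numpy, scipy, OpenCV 4.12 (cv2) and the standard library are available. Lean on these libraries where they do the work, as an engineer would, in place of code of your own. Each camera call takes 0.05 s, during which the arm holds its last target.

## Working session

There is one attempt and no reset: what is moved stays moved. The work goes in short steps, Python scripts to look and compute and a shell command to move; the robot and the scene stay as the last step left them, time stands still between calls to the robot, and variables do not carry over. Pictures are saved under pics/ and viewed, and the job is handed in when it is done.

```bash
mkdir -p pics
python3 - <<'E'
from plant import r, viewer, order
import cv2
s=r.get_state(); print({k:s[k] for k in('time_s','tcp_pos','eef_rot','contact_force','gripper_width')}, r.hold_point_z)
for n in("scene","top"):
    c=viewer.capture(n); cv2.imwrite(f"pics/{n}0.png",c["pixels"])
    import numpy as np; R=cv2.Rodrigues(np.array(c["rvec"]))[0]; print(n,c["fx"],c["cx"],c["cy"],(-R.T@np.array(c["tvec"]).ravel()))
E
```

```text
{'time_s': 0.0, 'tcp_pos': array([0.28779161, 0.61004182, 0.22562499]), 'eef_rot': array([  93.70372178,   89.90686756, -111.55820438]), 'contact_force': array([0.07872644, 0.39060395, 0.08277511]), 'gripper_width': 0.08750283792944485} 0.0188
scene 473.42895987841445 251.75744663097186 189.03220217265576 [ 1.24163753 -0.215985    0.98391537]
top 384.1982701480658 256.7535299002679 186.9512638731924 [0.38952635 0.03475619 1.04910708]
```

View pics/scene0.png

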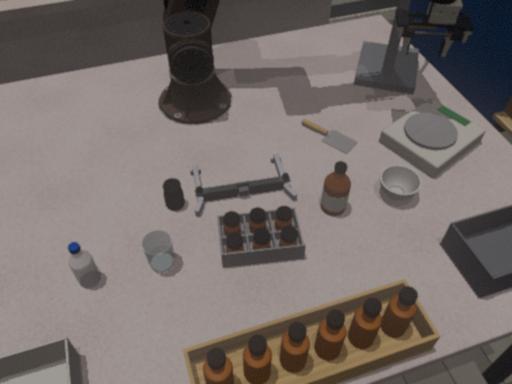

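View pics/top0.png

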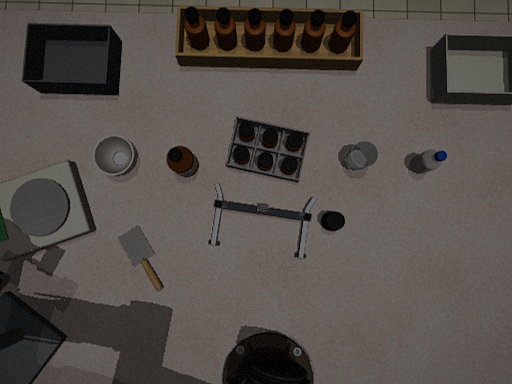

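The top view shows the tray around (268,150) and the dock's cross bar from (215,203) to (310,216). The rack lies behind the tray at v<70. I'll enlarge both views to pick corners.

```bash
cat > h.py <<'E'
import numpy as np, cv2
def ray(c,uv,z):
    R=cv2.Rodrigues(np.array(c["rvec"]))[0]; t=np.array(c["tvec"]).ravel(); o=-R.T@t
    uv=np.atleast_2d(uv).astype(float)
    d=np.c_[(uv[:,0]-c["cx"])/c["fx"],(uv[:,1]-c["cy"])/c["fy"],np.ones(len(uv))]@R
    return o+d*((z-o[2])/d[:,2])[:,None]
def cloud(c):
    R=cv2.Rodrigues(np.array(c["rvec"]))[0]; t=np.array(c["tvec"]).ravel()
    v,u=np.mgrid[:384,:512]; d=c["depth"]
    P=np.dstack([(u-c["cx"])/c["fx"]*d,(v-c["cy"])/c["fy"]*d,d])
    return (P-t)@R
E
python3 - <<'E'
from plant import viewer
from h import *
c=viewer.capture("top"); 
np.savez("top.npz",**c)
cv2.imwrite("pics/top1.png",cv2.resize(c["pixels"][105:265,190:350],None,fx=5,fy=3.75*5/3.75 if 0 else 3.75,interpolation=cv2.INTER_CUBIC))
P=cloud(c); z=P[:,:,2]
cv2.imwrite("pics/topz1.png",cv2.resize(np.clip(z[105:265,190:350]*3000,0,255).astype(np.uint8),None,fx=5,fy=3.75,interpolation=cv2.INTER_NEAREST))
s=viewer.capture("scene"); np.savez("scene.npz",**s)
cv2.imwrite("pics/scene1.png",cv2.resize(s["pixels"][145:275,180:310],None,fx=6,fy=4.5,interpolation=cv2.INTER_CUBIC))
E
```

```text
(no output)
```

View pics/top1.png

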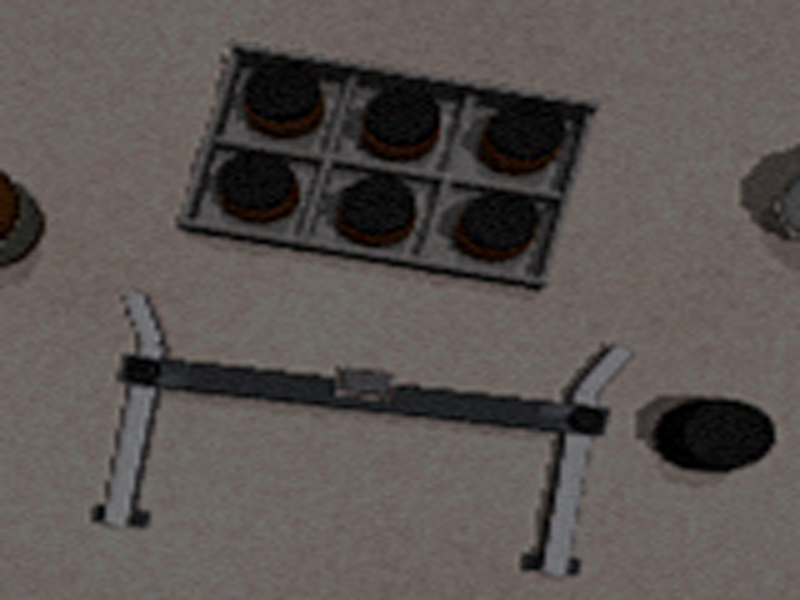

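View pics/topz1.png

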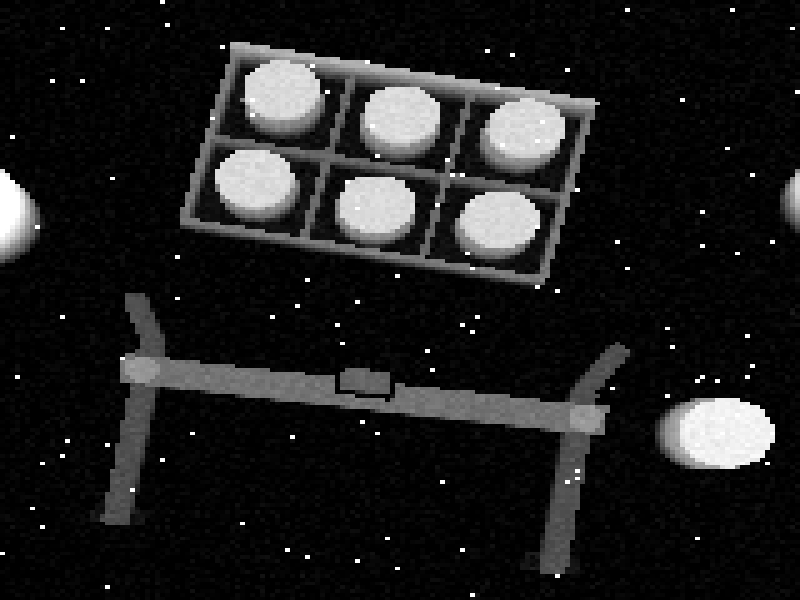

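View pics/scene1.png

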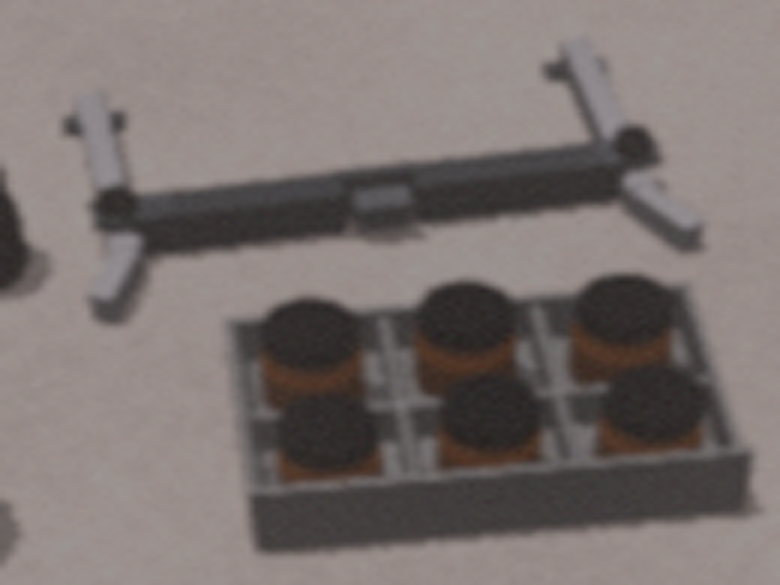

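The views agree: lip corners are near crop (235,45) and (597,103), and the bar with its paddle is at (365,385). Next I'll fit these from depth.

Run:
```python
from h import *
c=dict(np.load("top.npz")); 
for k in("fx","fy","cx","cy"): c[k]=float(c[k])
# crop->pixel
px=lambda a:np.array(a,float)/[5,3.75]+[190,105]-[.4,.37]
# dense outlines: tray rectangle from height mask
P=cloud(c); z=P[:,:,2]; u=np.arange(512); 
m=np.zeros((384,512),np.uint8); m[105:265,190:350]=1
def comp(mask,seed):
    n,l,st,_=cv2.connectedComponentsWithStats(mask.astype(np.uint8)); return l==l[seed[1],seed[0]]
hi=cv2.morphologyEx(((z>.03)&(m>0)).astype(np.uint8),cv2.MORPH_OPEN,np.ones((2,2)))
# tray
cor=px([[232,44],[598,102],[546,283],[182,225]])
top=ray(c,cor[:2],.058); near=ray(c,cor[2:],.040); print("tray corners L,R far",top.round(4).tolist(),"near R,L",near.round(4).tolist())
print("lens",np.linalg.norm(top[0]-top[1]),np.linalg.norm(near[0]-near[1]),np.linalg.norm((top[0]-near[1])[:2]),np.linalg.norm((top[1]-near[0])[:2]))
lip=top.mean(0); d=top[0]-top[1]; d2=near[1]-near[0]
print("yaw far/near",[np.degrees(np.arctan2(-q[0],q[1])) for q in(d,d2)], "side",[np.degrees(np.arctan2(q[1],q[0])) for q in(top[0]-near[1],top[1]-near[0])])
print("lip mid",lip,"centre",(top.mean(0)+near.mean(0))/2)
# depth clouds
sel=(z>.05)&(z<.064)&(m>0); sel[160:]=False
Q=P[sel]; print("lip pts",len(Q))
k=np.polyfit(Q[:,1],Q[:,0],1)
for _ in range(3):
    e=Q[:,0]-np.polyval(k,Q[:,1]); Q=Q[abs(e)<.006]; k=np.polyfit(Q[:,1],Q[:,0],1)
print("lip line x=",k,"yaw",np.degrees(np.arctan(-k[0])),"y",Q[:,1].min(),Q[:,1].max(),len(Q),Q[:,2].mean())
# rails: inner edges at z .026 (crop)
L=ray(c,px([[153,390],[128,523]]),.026); R=ray(c,px([[567,435],[541,570]]),.026)
print("rails inner L",L.round(4).tolist(),"R",R.round(4).tolist())
print("rail yaw",[np.degrees(np.arctan2(q[0][1]-q[1][1],q[0][0]-q[1][0])) for q in(L,R)])
n=(L[0]-L[1])[:2]; n/=np.linalg.norm(n); print("gap",[abs(np.cross(n,(R[i]-L[0])[:2])) for i in(0,1)])
# bar
B=ray(c,px([[160,360],[572,405]]),.038); print("bar far edge top",B.round(4).tolist(),"yaw",np.degrees(np.arctan2(-(B[0]-B[1])[0],(B[0]-B[1])[1])))
ps=(z>.03)&(z<.046)&(m>0); ps[:198]=False
Q=P[ps]; Q=Q[(Q[:,0]<.45)]; k=np.polyfit(Q[:,1],Q[:,0],1)
for _ in range(3):
    e=Q[:,0]-np.polyval(k,Q[:,1]); Q=Q[abs(e)<.009]; k=np.polyfit(Q[:,1],Q[:,0],1)
print("bar line",k,np.degrees(np.arctan(-k[0])),Q[:,1].min(),Q[:,1].max(),len(Q),Q[:,2].mean())
F=ray(c,px([[135,293],[625,347],[365,368]]),.026); print("flare tips",F.round(4).tolist())
```

```text
tray corners L,R far [[0.6808, 0.101, 0.058], [0.6443, -0.0931, 0.058]] near R,L [[0.5178, -0.0697, 0.04], [0.5539, 0.1244, 0.04]]
lens 0.1975227373016591 0.1973954345311056 0.1290828321618404 0.12864982237869368
yaw far/near [np.float64(-10.668188054821766), np.float64(-10.542637600120564)] side [np.float64(-10.430951604193853), np.float64(-10.487060408049933)]
lip mid [0.66254642 0.00395871 0.058     ] centre [0.59918381 0.01565534 0.049     ]
lip pts 215
lip line x= [0.15798729 0.65784399] yaw -8.977800378000394 y -0.0923494677368413 -0.04761160679450909 30 0.05631985232530399
rails inner L [[0.4373, 0.1368, 0.026], [0.3435, 0.1464, 0.026]] R [[0.4115, -0.084, 0.026], [0.317, -0.0718, 0.026]]
rail yaw [np.float64(-5.870613979210128), np.float64(-7.36259502394054)]
gap [np.float64(0.22226564503654955), np.float64(0.21978250171739308)]
bar far edge top [[0.4579, 0.1327, 0.038], [0.4323, -0.0849, 0.038]] yaw -6.704987164458438
bar line [0.10448881 0.43221668] -5.965121665569227 -0.1344554541457767 0.15235934926106737 517 0.03827454476845574
flare tips [[0.5063, 0.149, 0.026], [0.4748, -0.114, 0.026], [0.456, 0.0243, 0.026]]<stdin>:30: DeprecationWarning: Arrays of 2-dimensional vectors are deprecated. Use arrays of 3-dimensional vectors instead. (deprecated in NumPy 2.0)
```

Run:
```python
from h import *
from plant import r
from scipy.spatial.transform import Rotation as Ro
s=r.get_state(); R=Ro.from_euler('xyz',s["eef_rot"],degrees=True).as_matrix(); print("tool axes cols\n",R.round(3))
for n in("top","scene"):
    c=dict(np.load(n+".npz")); c={k:(float(v) if v.ndim==0 else v) for k,v in c.items()}
    P=cloud(c).reshape(-1,3); P=P[(c["depth"].ravel()>0)]
    q=P[(P[:,1]>-.15)&(P[:,1]<.2)&(P[:,0]>.685)&(P[:,0]<1.0)&(P[:,2]>.015)]
    for a in np.arange(.68,.95,.02):
        w=q[(q[:,0]>=a)&(q[:,0]<a+.02)]
        if len(w): print(n,round(a,2),len(w),"z95",np.percentile(w[:,2],95).round(3))
    # obstacles along move: max z in y -.1...7,x .2...75
    w=P[(P[:,1]>-.15)&(P[:,1]<.7)&(P[:,0]>.2)&(P[:,0]<.75)&(P[:,2]>.1)&(P[:,2]<.2)]
    if len(w): print("tall",w.min(0),w.max(0),len(w))
print("bystanders by top: amber,beaker,spray")
c=dict(np.load("top.npz")); c={k:(float(v) if v.ndim==0 else v) for k,v in c.items()}
print(ray(c,[[180,155],[430,158],[333,220]],.1).round(3))
```

```text
tool axes cols
 [[-0.    -0.427 -0.904]
 [-0.001 -0.904  0.427]
 [-1.     0.001 -0.   ]]
top 0.82 15 z95 0.072
top 0.84 1487 z95 0.072
top 0.88 1924 z95 0.152
top 0.9 1140 z95 0.159
top 0.92 168 z95 0.16
tall [0.52445795 0.20456424 0.10013916] [0.5904932  0.27021425 0.16459955] 521
scene 0.82 17 z95 0.068
scene 0.84 1933 z95 0.071
scene 0.88 364 z95 0.157
scene 0.9 1978 z95 0.157
scene 0.92 2971 z95 0.154
tall [0.5318528  0.20569187 0.10004701] [0.59037921 0.26640636 0.16390441] 517
bystanders by top: amber,beaker,spray
[[ 0.565  0.235  0.1  ]
 [ 0.575 -0.39   0.1  ]
 [ 0.414 -0.149  0.1  ]]
```

```bash
cat > st.py <<'E'
import sys
from h import *
from plant import r
from scipy.spatial.transform import Rotation as Ro
s=r.get_state(); R=Ro.from_euler('xyz',s["eef_rot"],degrees=True).as_matrix()
f=np.array(s["contact_force"]); y=-R[:,1]
print("t",round(s["time_s"],2),"tcp",np.round(s["tcp_pos"],4),"yaw",np.degrees(np.arctan2(-y[0],y[1])).round(2),"tilt",R[2].round(3),"F",f.round(2),"Ftool",(R.T@f).round(2),"M",np.round(s["moment"],2),"w",round(s["gripper_width"],4))
if len(sys.argv)>3:
    t=np.array(list(map(float,sys.argv[1:4]))); print("shift tool",(R.T@(t-s["tcp_pos"])).round(4))
E
python3 -m creep '[{"ty":0.131,"tz":-0.213,"ax":-14.8},{"ty":0.131,"tz":-0.213,"ax":-14.8},{"ty":0.131,"tz":-0.213,"ax":-14.8},{"ty":0.131,"tz":-0.213,"ax":-14.8},{"ty":0.131,"tz":-0.213,"ax":-14.8}]'
python3 st.py .687 -.0006 .22
```

```text
t 0.2 tcp [0.2879 0.6102 0.226 ] yaw -25.26 tilt [-1.     0.001 -0.   ] F [ 0.42  0.12 -0.04] Ftool [ 0.04 -0.29 -0.32] M [-0.02 -0.03 -0.  ] w 0.0876
shift tool [ 0.0065  0.3821 -0.6216]invalid input
```

```bash
python3 -m creep '[{"ax":-14.8,"ay":0,"az":0,"tx":0,"ty":0.131,"tz":-0.213,"fingers":0.0876},{"ax":-14.8,"ay":0,"az":0,"tx":0,"ty":0.131,"tz":-0.213,"fingers":0.0876},{"ax":-14.8,"ay":0,"az":0,"tx":0,"ty":0.131,"tz":-0.213,"fingers":0.0876},{"ax":-14.8,"ay":0,"az":0,"tx":0,"ty":0.131,"tz":-0.213,"fingers":0.0876},{"ax":-14.8,"ay":0,"az":0,"tx":0,"ty":0.131,"tz":-0.213,"fingers":0.0876}]'
python3 st.py .687 -.0006 .22
```

```text
time_s: 0.7
tcp_pos: [0.4253, 0.3993, 0.2266]
eef_rot: [-104.1, 90.0, 65.5]
contact_force: [2.0, 0.5, 0.2]
gripper_width: 0.0871
t 0.7 tcp [0.4253 0.3993 0.2266] yaw -10.43 tilt [-1. -0. -0.] F [2.02 0.51 0.17] Ftool [-0.17 -0.86 -1.89] M [-0.02 -0.15  0.04] w 0.0871
shift tool [ 0.0066  0.346  -0.3297]
```

```bash
python3 -m creep '[{"ax":0,"ay":0,"az":0,"tx":0,"ty":0.17,"tz":-0.17,"fingers":0.0876},{"ax":0,"ay":0,"az":0,"tx":0,"ty":0.17,"tz":-0.17,"fingers":0.0876},{"ax":0,"ay":0,"az":0,"tx":0,"ty":0.17,"tz":-0.17,"fingers":0.0876},{"ax":0,"ay":0,"az":0,"tx":0,"ty":0.17,"tz":-0.17,"fingers":0.0876},{"ax":0,"ay":0,"az":0,"tx":0,"ty":0.17,"tz":-0.17,"fingers":0.0876}]'
python3 st.py .687 -.0006 .22
```

```text
time_s: 1.2
tcp_pos: [0.562, 0.2008, 0.2266]
eef_rot: [170.4, 90.0, -20.0]
contact_force: [1.5, 0.7, 0.5]
gripper_width: 0.0878
t 1.2 tcp [0.562  0.2008 0.2266] yaw -10.5 tilt [-1.  0. -0.] F [1.53 0.72 0.53] Ftool [-0.53 -0.99 -1.38] M [ 0.08 -0.07  0.03] w 0.0878
shift tool [ 0.0067  0.1752 -0.1596]
```

```bash
python3 -m creep '[{"ax":0,"ay":0,"az":0,"tx":0,"ty":0.17,"tz":-0.155,"fingers":0.0876},{"ax":0,"ay":0,"az":0,"tx":0,"ty":0.17,"tz":-0.155,"fingers":0.0876},{"ax":0,"ay":0,"az":0,"tx":0,"ty":0.17,"tz":-0.155,"fingers":0.0876},{"ax":0,"ay":0,"az":0,"tx":0,"ty":0.17,"tz":-0.155,"fingers":0.0876},{"ax":0,"ay":0,"az":0,"tx":0,"ty":0.17,"tz":-0.155,"fingers":0.0876}]'
python3 st.py .687 -.0006 .08
python3 - <<'E'
from plant import viewer
from h import *
for n in("scene","wrist"):
    c=viewer.capture(n); cv2.imwrite(f"pics/{n}2.png",c["pixels"])
E
```

```text
time_s: 1.7
tcp_pos: [0.6837, 0.0046, 0.226]
eef_rot: [47.8, 90.0, -142.7]
contact_force: [-0.1, 0.8, 1.3]
gripper_width: 0.0877
t 1.7 tcp [0.6837 0.0046 0.226 ] yaw -10.56 tilt [-1.     0.001  0.001] F [-0.1   0.82  1.28] Ftool [-1.28 -0.79  0.25] M [-0.02 -0.08 -0.02] w 0.0877
shift tool [ 0.146   0.0044 -0.0043]
```

View pics/scene2.png

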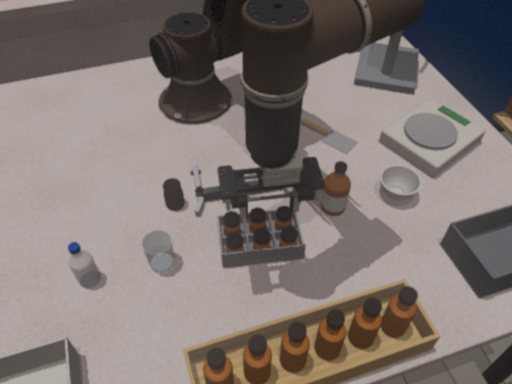

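View pics/wrist2.png

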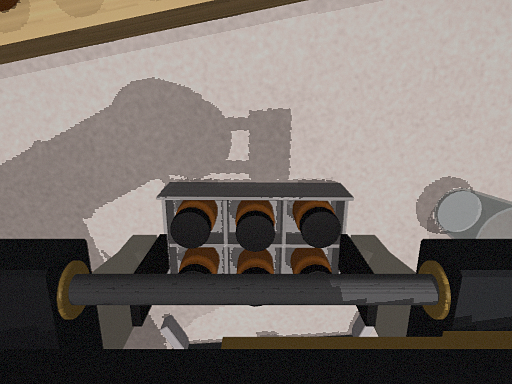

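The wrist view shows the lip, with its top edge at v≈198 from u≈157 to 354 and its foot at v≈183. I'll cross-check its position against the top view.

```bash
cat > wr.py <<'E'
from h import *
from plant import r,viewer
from scipy.spatial.transform import Rotation as Ro
def wcap():
    s=r.get_state(); c=viewer.capture("wrist"); R=Ro.from_euler('xyz',s["eef_rot"],degrees=True).as_matrix()
    T=np.eye(4); T[:3,:3]=R; T[:3,3]=s["tcp_pos"]; return c,T@np.array(c["T_tool_cam"])
def wray(c,T,uv,z):
    uv=np.atleast_2d(uv).astype(float)
    d=np.c_[(uv[:,0]-c["cx"])/c["fx"],(uv[:,1]-c["cy"])/c["fy"],np.ones(len(uv))]@T[:3,:3].T
    return T[:3,3]+d*((z-T[2,3])/d[:,2])[:,None]
E
python3 - <<'E'
from wr import *
c,T=wcap(); print("cam",T[:3,3])
a=wray(c,T,[[157,198],[354,198]],.058); b=wray(c,T,[[165,182],[348,182]],0)
print(a,np.linalg.norm(a[0]-a[1]),a.mean(0)); print(b,np.linalg.norm(b[0]-b[1]),b.mean(0))
E
python3 -m creep '[{"ax":0,"ay":0,"az":0,"tx":0.04,"ty":0.004,"tz":-0.004,"fingers":0.0876},{"ax":0,"ay":0,"az":0,"tx":0.08,"ty":0.004,"tz":-0.004,"fingers":0.0876},{"ax":0,"ay":0,"az":0,"tx":0.12,"ty":0.004,"tz":-0.004,"fingers":0.0876},{"ax":0,"ay":0,"az":0,"tx":0.12,"ty":0.004,"tz":-0.004,"fingers":0.0876}]'; python3 st.py .687 -.0006 .02
```

```text
cam [ 0.75964694 -0.01189612  0.38083264]
[[ 0.67860625  0.10142085  0.058     ]
 [ 0.64197335 -0.09228687  0.058     ]] 0.19714119333571203 [0.6602898  0.00456699 0.058     ]
[[ 0.68118373  0.10743689  0.        ]
 [ 0.6416093  -0.10184545  0.        ]] 0.21299115883883868 [0.66139651 0.00279572 0.        ]
time_s: 2.25
tcp_pos: [0.6814, 0.0035, 0.1006]
eef_rot: [17.5, 89.4, -173.0]
contact_force: [-0.3, 0.0, -0.4]
gripper_width: 0.0879
t 2.25 tcp [0.6814 0.0035 0.1006] yaw -10.46 tilt [-1.     0.003  0.01 ] F [-0.27  0.03 -0.36] Ftool [0.37 0.02 0.27] M [-0.1   0.12 -0.01] w 0.0879
shift tool [ 0.0805  0.0028 -0.007 ]
```

```bash
python3 -m creep '[{"ax":0,"ay":0,"az":0,"tx":0,"ty":0,"tz":-0.004,"fingers":0.0876},{"ax":0,"ay":0,"az":0,"tx":0.02,"ty":0,"tz":-0.004,"fingers":0.0876},{"ax":0,"ay":0,"az":0,"tx":0.05,"ty":0,"tz":-0.004,"fingers":0.0876},{"ax":0,"ay":0,"az":0,"tx":0.07,"ty":0,"tz":-0.004,"fingers":0.0876},{"ax":0,"ay":0,"az":0,"tx":0.079,"ty":0,"tz":-0.004,"fingers":0.0876}]'; python3 st.py .687 -.0006 .02
python3 - <<'E'
from plant import viewer
from h import *
c=viewer.capture("scene"); cv2.imwrite(f"pics/scene3.png",cv2.resize(c["pixels"][140:290,180:330],(750,600)))
E
python3 st.py .687 -.0006 .02
```

```text
time_s: 2.75
tcp_pos: [0.6908, 0.003, 0.0287]
eef_rot: [-162.3, 89.9, 7.3]
contact_force: [0.7, -0.8, -0.8]
gripper_width: 0.0876
t 2.75 tcp [0.6908 0.003  0.0287] yaw -10.41 tilt [-1.    -0.001 -0.002] F [ 0.71 -0.76 -0.76] Ftool [ 0.77  0.62 -0.83] M [-0.08  0.04 -0.  ] w 0.0876
shift tool [0.0086 0.0042 0.0031]
t 2.8 tcp [0.6904 0.0028 0.0276] yaw -10.43 tilt [-1.    -0.    -0.001] F [-0.36 -0.21 -1.13] Ftool [1.13 0.27 0.32] M [-0.08  0.09  0.04] w 0.0877
shift tool [0.0076 0.004  0.0027]
```

View pics/scene3.png

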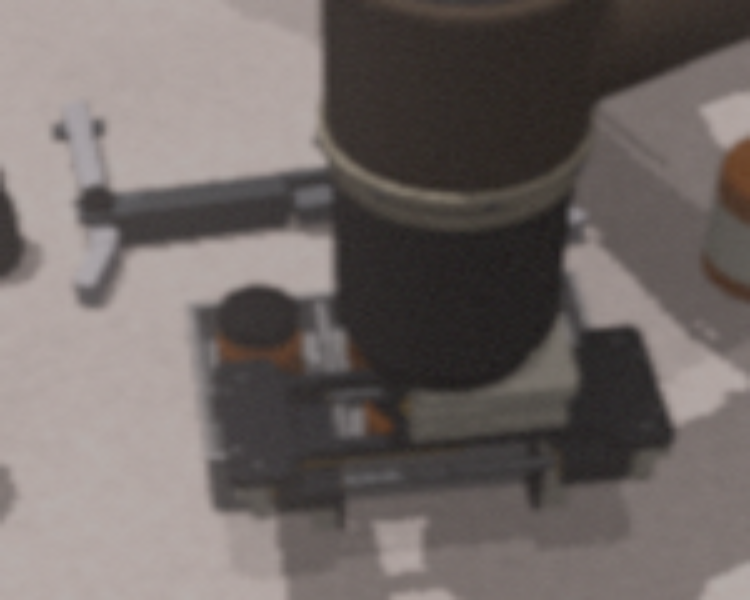

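```bash
python3 -m creep '[{"ax":0,"ay":0,"az":0,"tx":0.002,"ty":0.003,"tz":0.002,"fingers":0.0876},{"ax":0,"ay":0,"az":0,"tx":0.002,"ty":0.004,"tz":0.005,"fingers":0.0876},{"ax":0,"ay":0,"az":0,"tx":0.002,"ty":0.004,"tz":0.008,"fingers":0.0876},{"ax":0,"ay":0,"az":0,"tx":0.002,"ty":0.004,"tz":0.010,"fingers":0.0876}]'>/dev/null; python3 st.py
python3 -m creep '[{"ax":0,"ay":0,"az":0,"tx":0,"ty":0,"tz":0.001,"fingers":0.0876},{"ax":0,"ay":0,"az":0,"tx":0,"ty":0,"tz":0.002,"fingers":0.0876},{"ax":0,"ay":0,"az":0,"tx":0,"ty":0,"tz":0.002,"fingers":0.0876}]'>/dev/null; python3 st.py
python3 -m creep '[{"ax":0,"ay":0,"az":0,"tx":0,"ty":0,"tz":0.001,"fingers":0.0876},{"ax":0,"ay":0,"az":0,"tx":0,"ty":0,"tz":0.002,"fingers":0.0876},{"ax":0,"ay":0,"az":0,"tx":0,"ty":0,"tz":0.002,"fingers":0.0876}]'>/dev/null; python3 st.py
```

```text
t 3.2 tcp [6.794e-01 4.000e-04 2.670e-02] yaw -10.46 tilt [-1.    -0.001 -0.001] F [-0.25 -0.57 -0.67] Ftool [0.67 0.6  0.14] M [-0.03  0.03  0.03] w 0.0875
t 3.5 tcp [0.6772 0.0007 0.0257] yaw -10.45 tilt [-1. -0. -0.] F [-0.67  0.27 -0.24] Ftool [ 0.24 -0.15  0.7 ] M [-0.02  0.01  0.04] w 0.0871
t 3.8 tcp [0.6751 0.001  0.0255] yaw -10.46 tilt [-1.  0.  0.] F [-0.04  0.18 -0.25] Ftool [ 0.25 -0.16  0.07] M [-0.05  0.02  0.01] w 0.0877
```

```bash
python3 -m creep '[{"ax":0,"ay":0,"az":0,"tx":0.003,"ty":0,"tz":0.001,"fingers":0.0876},{"ax":0,"ay":0,"az":0,"tx":0.005,"ty":0,"tz":0.002,"fingers":0.0876},{"ax":0,"ay":0,"az":0,"tx":0.005,"ty":0,"tz":0.002,"fingers":0.0876}]'>/dev/null; python3 st.py
python3 -m creep '[{"ax":0,"ay":0,"az":0,"tx":0,"ty":0,"tz":0.001,"fingers":0.0876},{"ax":0,"ay":0,"az":0,"tx":0,"ty":0,"tz":0.002,"fingers":0.0876},{"ax":0,"ay":0,"az":0,"tx":0,"ty":0,"tz":0.002,"fingers":0.0876}]'>/dev/null; python3 st.py
python3 -m creep '[{"ax":0,"ay":0,"az":0,"tx":0,"ty":0,"tz":0.001,"fingers":0.0876},{"ax":0,"ay":0,"az":0,"tx":0,"ty":0,"tz":0.002,"fingers":0.0876},{"ax":0,"ay":0,"az":0,"tx":0,"ty":0,"tz":0.002,"fingers":0.0876}]'>/dev/null; python3 st.py
```

```text
t 4.1 tcp [0.6745 0.0015 0.0209] yaw -10.46 tilt [-1.    -0.001 -0.002] F [4.58 0.35 0.74] Ftool [-0.72 -1.18 -4.44] M [ 0.04 -1.48 -0.29] w 0.0877
t 4.4 tcp [0.6719 0.002  0.0209] yaw -10.44 tilt [-1.    -0.    -0.001] F [5.59 0.84 0.7 ] Ftool [-0.69 -1.84 -5.35] M [ 0.36 -1.76 -0.11] w 0.0874
t 4.7 tcp [0.6697 0.0022 0.0209] yaw -10.44 tilt [-1.    -0.    -0.001] F [ 5.27 -0.08  1.85] Ftool [-1.84 -0.88 -5.2 ] M [ 0.17 -1.63 -0.04] w 0.0877
```

```bash
python3 -m creep '[{"ax":-0.3,"ay":0,"az":0,"tx":0,"ty":0.0004,"tz":0.003,"fingers":0.0876},{"ax":-0.6,"ay":0,"az":0,"tx":0,"ty":0.0008,"tz":0.006,"fingers":0.0876},{"ax":-0.9,"ay":0,"az":0,"tx":0,"ty":0.0012,"tz":0.009,"fingers":0.0876},{"ax":-1.2,"ay":0,"az":0,"tx":0,"ty":0.0016,"tz":0.012,"fingers":0.0876},{"ax":-1.5,"ay":0,"az":0,"tx":0,"ty":0.002,"tz":0.015,"fingers":0.0876}]'>/dev/null; python3 st.py
python3 -m creep '[{"ax":-0.3,"ay":0,"az":0,"tx":0,"ty":0.0004,"tz":0.003,"fingers":0.0876},{"ax":-0.6,"ay":0,"az":0,"tx":0,"ty":0.0008,"tz":0.006,"fingers":0.0876},{"ax":-0.9,"ay":0,"az":0,"tx":0,"ty":0.0012,"tz":0.009,"fingers":0.0876},{"ax":-1.2,"ay":0,"az":0,"tx":0,"ty":0.0016,"tz":0.012,"fingers":0.0876},{"ax":-1.5,"ay":0,"az":0,"tx":0,"ty":0.002,"tz":0.015,"fingers":0.0876}]'>/dev/null; python3 st.py .588 .0072 .021
python3 - <<'E'
from plant import viewer
from h import *
c=viewer.capture("top"); cv2.imwrite(f"pics/top4.png",cv2.resize(c["pixels"][105:265,190:350],(800,600),interpolation=cv2.INTER_CUBIC))
E
```

```text
t 5.2 tcp [0.6547 0.003  0.0208] yaw -8.93 tilt [-1.    -0.    -0.001] F [5.15 0.23 1.28] Ftool [-1.28 -1.03 -5.05] M [ 0.11 -1.92 -0.16] w 0.0878
t 5.7 tcp [0.6396 0.0035 0.0209] yaw -7.42 tilt [-1.    -0.    -0.001] F [ 5.16 -0.1   1.15] Ftool [-1.14 -0.56 -5.13] M [ 0.2  -1.93 -0.13] w 0.0876
shift tool [-0.0002  0.0029  0.0517]
```

View pics/top4.png

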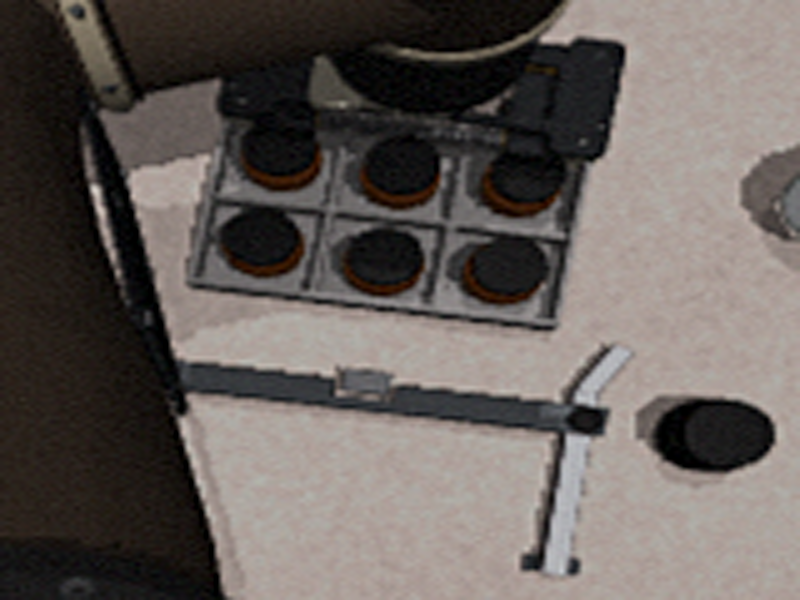

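The tray's near corners are at (190,287) and (556,326), nearly parallel to the bar. Next: its pose relative to the dock.

```bash
cat > rel.py <<'E'
from h import *
import sys
c=dict(np.load("top.npz")); c={k:(float(v) if v.ndim==0 else v) for k,v in c.items()}
px=lambda a:np.array(a,float)/[5,3.75]+[190,105]-[.4,.37]
a=list(map(float,sys.argv[1:5])); n=ray(c,px([a[:2],a[2:]]),.040)
d=n[0]-n[1]; print("near corners",n.round(4).tolist(),"len",np.linalg.norm(d),"yaw",np.degrees(np.arctan2(-d[0],d[1])))
th=np.radians(-6.6); X=np.array([np.cos(th),np.sin(th)]); Y=np.array([-X[1],X[0]]); B=np.array([.445,.0235])
q=n.mean(0)[:2]-B; print("near-wall mid rel bar: along",q@X,"lateral",q@Y)
for p in n: print("corner along,lat",(p[:2]-B)@X,(p[:2]-B)@Y)
E
python3 rel.py 190 287 556 326
```

```text
near corners [[0.5098, 0.1185, 0.04], [0.4874, -0.0754, 0.04]] len 0.19526880879469993 yaw -6.560202169007042
near-wall mid rel bar: along 0.053468514784700355 lateral 0.0042227962492725575
corner along,lat 0.053400697621798124 0.10185717709361287
corner along,lat 0.05353633194760265 -0.09341158459506774
```

```bash
python3 -m creep '[{"ax":-0.1,"ay":0,"az":0,"tx":0,"ty":0.0003,"tz":0.003,"fingers":0.0876},{"ax":-0.2,"ay":0,"az":0,"tx":0,"ty":0.0006,"tz":0.006,"fingers":0.0876},{"ax":-0.3,"ay":0,"az":0,"tx":0,"ty":0.0009,"tz":0.009,"fingers":0.0876},{"ax":-0.4,"ay":0,"az":0,"tx":0,"ty":0.0012,"tz":0.012,"fingers":0.0876},{"ax":-0.5,"ay":0,"az":0,"tx":0,"ty":0.0015,"tz":0.015,"fingers":0.0876}]'>/dev/null; python3 st.py
python3 -m creep '[{"ax":0,"ay":0,"az":0,"tx":0,"ty":0.0003,"tz":0.003,"fingers":0.0876},{"ax":0,"ay":0,"az":0,"tx":0,"ty":0.0006,"tz":0.006,"fingers":0.0876},{"ax":0,"ay":0,"az":0,"tx":0,"ty":0.0009,"tz":0.009,"fingers":0.0876},{"ax":0,"ay":0,"az":0,"tx":0,"ty":0.0012,"tz":0.012,"fingers":0.0876},{"ax":0,"ay":0,"az":0,"tx":0,"ty":0.0015,"tz":0.015,"fingers":0.0876}]'>/dev/null; python3 st.py .588 .0072 .021
python3 - <<'E'
from plant import viewer
from h import *
c=viewer.capture("top"); cv2.imwrite(f"pics/top5.png",cv2.resize(c["pixels"][105:265,190:350],(800,600),interpolation=cv2.INTER_CUBIC))
E
```

```text
t 6.25 tcp [0.6246 0.0038 0.0208] yaw -6.94 tilt [-1.    -0.    -0.001] F [6.21 0.12 0.6 ] Ftool [-0.59 -0.87 -6.15] M [ 0.03 -1.9  -0.09] w 0.0877
t 6.75 tcp [0.6095 0.0041 0.0209] yaw -6.94 tilt [-1.    -0.    -0.001] F [ 4.57 -0.5   1.19] Ftool [-1.18 -0.05 -4.6 ] M [-0.03 -1.9  -0.08] w 0.088
shift tool [-0.0002 -0.0005  0.0217]
```

View pics/top5.png

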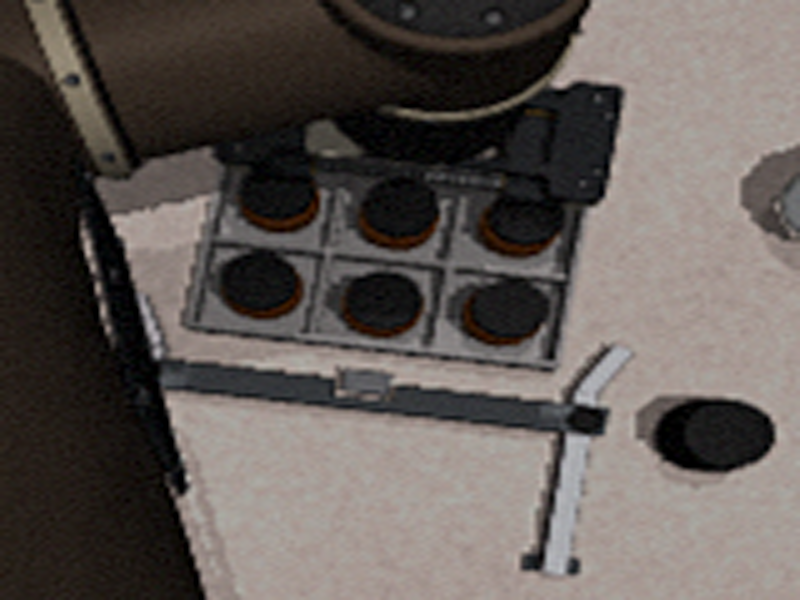

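```bash
python3 rel.py 185 328 556 366
```

```text
near corners [[0.4806, 0.1201, 0.04], [0.4593, -0.0759, 0.04]] len 0.19719133794400998 yaw -6.220379761896376
near-wall mid rel bar: along 0.024955706871727327 lateral 0.0015043913143519036
corner along,lat 0.02430245391309871 0.10009789617450603
corner along,lat 0.025608959830355892 -0.09708911354580221
```

```bash
python3 -m creep '[{"ax":0,"ay":0,"az":0,"tx":0,"ty":0.0002,"tz":0.003,"fingers":0.0876},{"ax":0,"ay":0,"az":0,"tx":0,"ty":0.0004,"tz":0.006,"fingers":0.0876},{"ax":0,"ay":0,"az":0,"tx":0,"ty":0.0006,"tz":0.009,"fingers":0.0876},{"ax":0,"ay":0,"az":0,"tx":0,"ty":0.0008,"tz":0.012,"fingers":0.0876},{"ax":0,"ay":0,"az":0,"tx":0,"ty":0.001,"tz":0.014,"fingers":0.0876}]'>/dev/null; python3 st.py
python3 -m creep '[{"ax":0,"ay":0,"az":0,"tx":0,"ty":0,"tz":0.001,"fingers":0.0876},{"ax":0,"ay":0,"az":0,"tx":0,"ty":0,"tz":0.002,"fingers":0.0876}]'>/dev/null; python3 st.py
python3 -m creep '[{"ax":0,"ay":0,"az":0,"tx":0,"ty":0,"tz":0.001,"fingers":0.0876},{"ax":0,"ay":0,"az":0,"tx":0,"ty":0,"tz":0.002,"fingers":0.0876}]'>/dev/null; python3 st.py
```

```text
t 7.3 tcp [0.5954 0.0048 0.0208] yaw -6.94 tilt [-1.    -0.    -0.001] F [5.48 0.05 0.98] Ftool [-0.98 -0.71 -5.44] M [-0.01 -1.83 -0.01] w 0.0874
t 7.5 tcp [0.5935 0.0049 0.0208] yaw -6.94 tilt [-1.     0.    -0.001] F [ 5.18 -0.64  0.99] Ftool [-0.99  0.01 -5.22] M [-0.25 -1.93  0.03] w 0.0878
t 7.7 tcp [0.5916 0.0052 0.0208] yaw -6.93 tilt [-1.    -0.    -0.001] F [ 5.74 -0.1   1.57] Ftool [-1.57 -0.59 -5.72] M [-0.25 -1.99 -0.01] w 0.0874
```

```bash
python3 -m creep '[{"ax":0,"ay":0,"az":0,"tx":0,"ty":0,"tz":0.0005,"fingers":0.0876},{"ax":0,"ay":0,"az":0,"tx":0,"ty":0,"tz":0.001,"fingers":0.0876}]'>/dev/null; python3 st.py
python3 -m creep '[{"ax":0,"ay":0,"az":0,"tx":0,"ty":0,"tz":0.0005,"fingers":0.0876},{"ax":0,"ay":0,"az":0,"tx":0,"ty":0,"tz":0.001,"fingers":0.0876}]'>/dev/null; python3 st.py
python3 - <<'E'
from plant import viewer
from h import *
c=viewer.capture("top"); cv2.imwrite(f"pics/top6.png",cv2.resize(c["pixels"][105:265,190:350],(800,600),interpolation=cv2.INTER_CUBIC))
E
```

```text
t 7.9 tcp [0.5906 0.0053 0.0208] yaw -6.93 tilt [-1.    -0.    -0.001] F [ 5.67 -0.91  1.13] Ftool [-1.13  0.22 -5.74] M [-0.2  -2.07 -0.03] w 0.0881
t 8.1 tcp [0.5897 0.0054 0.0208] yaw -6.94 tilt [-1.    -0.    -0.001] F [ 5.78 -0.73  0.36] Ftool [-0.36  0.02 -5.82] M [-0.22 -1.99  0.02] w 0.0878
```

View pics/top6.png

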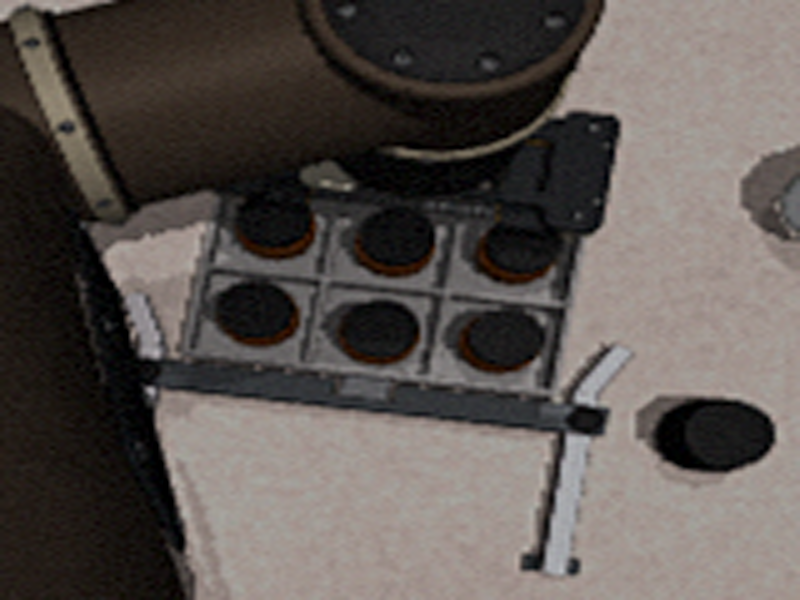

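The paddle is partly pushed in and the tray's near edge is within a few mm of the bar, roughly parallel to it. I'll go on in 0.5 mm steps, watching the force.

```bash
python3 -m creep '[{"ax":0,"ay":0,"az":0,"tx":0,"ty":0,"tz":0.0005,"fingers":0.0876}]'>/dev/null; python3 st.py
python3 -m creep '[{"ax":0,"ay":0,"az":0,"tx":0,"ty":0,"tz":0.0005,"fingers":0.0876}]'>/dev/null; python3 st.py
python3 -m creep '[{"ax":0,"ay":0,"az":0,"tx":0,"ty":0,"tz":0.0005,"fingers":0.0876}]'>/dev/null; python3 st.py
```

```text
t 8.25 tcp [0.5892 0.0055 0.0208] yaw -6.94 tilt [-1.    -0.    -0.001] F [ 6.64 -0.41  0.57] Ftool [-0.56 -0.4  -6.64] M [-0.19 -2.03  0.05] w 0.0873
t 8.35 tcp [0.5887 0.0055 0.0208] yaw -6.94 tilt [-1.    -0.    -0.001] F [ 5.   -0.21  1.42] Ftool [-1.41 -0.4  -4.99] M [-0.24 -2.    0.04] w 0.0874
t 8.45 tcp [0.5882 0.0056 0.0208] yaw -6.93 tilt [-1.    -0.    -0.001] F [ 5.15 -0.13  0.69] Ftool [-0.68 -0.49 -5.13] M [-0.3  -2.04 -0.01] w 0.0875
```

```bash
python3 -m creep '[{"ax":0,"ay":0,"az":0,"tx":0,"ty":0,"tz":0.0005,"fingers":0.0876}]'>/dev/null; python3 st.py
```

```text
t 8.55 tcp [0.5877 0.0057 0.0208] yaw -6.93 tilt [-1.    -0.    -0.001] F [5.68 0.7  0.69] Ftool [-0.68 -1.38 -5.55] M [-0.3  -2.04 -0.02] w 0.0876
```

```bash
python3 -m creep '[{"ax":0,"ay":0,"az":0,"tx":0,"ty":0,"tz":0.0005,"fingers":0.0876}]'>/dev/null; python3 st.py
python3 -m creep '[{"ax":0,"ay":0,"az":0,"tx":0,"ty":0,"tz":0.0005,"fingers":0.0876}]'>/dev/null; python3 st.py
```

```text
t 8.65 tcp [0.5872 0.0057 0.0208] yaw -6.93 tilt [-1.    -0.    -0.001] F [ 5.47 -1.09  0.23] Ftool [-0.22  0.42 -5.56] M [-0.27 -2.05 -0.  ] w 0.0876
t 8.75 tcp [0.5867 0.0058 0.0208] yaw -6.93 tilt [-1.     0.    -0.001] F [ 5.49 -0.45  0.42] Ftool [-0.42 -0.21 -5.51] M [-0.3  -2.05  0.04] w 0.0877
```

```bash
python3 -m creep '[{"ax":0,"ay":0,"az":0,"tx":0,"ty":0,"tz":0.0005,"fingers":0.0876}]'>/dev/null; python3 st.py
```

```text
t 8.85 tcp [0.5862 0.0058 0.0208] yaw -6.93 tilt [-1.    -0.    -0.001] F [ 5.38 -1.04  1.41] Ftool [-1.41  0.39 -5.47] M [-0.23 -2.04  0.  ] w 0.0876
```

```bash
python3 -m creep '[{"ax":0,"ay":0,"az":0,"tx":0,"ty":0,"tz":0.0005,"fingers":0.0876}]'>/dev/null; python3 st.py
```

```text
t 8.95 tcp [0.5858 0.0059 0.0208] yaw -6.93 tilt [-1.    -0.    -0.001] F [ 7.49 -1.38 -1.28] Ftool [ 1.28  0.47 -7.6 ] M [-0.29 -2.48  0.08] w 0.0874
```

```bash
python3 -m creep '[{"ax":0,"ay":0,"az":0,"tx":0,"ty":0,"tz":0.0002,"fingers":0.0876}]'>/dev/null; python3 st.py
```

```text
t 9.05 tcp [0.5857 0.006  0.0208] yaw -6.92 tilt [-1.    -0.    -0.001] F [ 6.5  -1.23 -0.77] Ftool [ 0.78  0.44 -6.6 ] M [-0.37 -2.47  0.14] w 0.0878
```

```bash
python3 -m creep '[{"ax":0,"ay":0,"az":0,"tx":0,"ty":0,"tz":0.0002,"fingers":0.0876}]'>/dev/null; python3 st.py
```

```text
t 9.15 tcp [0.5857 0.006  0.0209] yaw -6.9 tilt [-1.    -0.    -0.002] F [ 7.57 -0.74 -1.52] Ftool [ 1.54 -0.17 -7.6 ] M [-0.43 -2.64  0.28] w 0.0874
```

```bash
python3 -m creep '[{"ax":-0.2,"ay":0,"az":0,"tx":0,"ty":0,"tz":0.0002,"fingers":0.0876}]'>/dev/null; python3 st.py
python3 -m creep '[{"ax":-0.2,"ay":0,"az":0,"tx":0,"ty":0,"tz":0.0002,"fingers":0.0876}]'>/dev/null; python3 st.py
```

```text
t 9.25 tcp [0.5856 0.0063 0.0208] yaw -6.74 tilt [-1.    -0.    -0.002] F [ 7.41  0.02 -2.04] Ftool [ 2.05 -0.89 -7.35] M [-0.26 -3.01 -0.49] w 0.0876
t 9.35 tcp [0.5858 0.0063 0.0208] yaw -6.56 tilt [-1.    -0.001 -0.002] F [ 8.78 -0.9  -3.03] Ftool [ 3.05 -0.1  -8.82] M [-0.49 -3.33 -0.56] w 0.0876
```

```bash
python3 - <<'E'
from plant import viewer
from h import *
for n in("top","scene"):
    c=viewer.capture(n); p=c["pixels"][105:265,190:350] if n=="top" else c["pixels"][140:290,180:330]
    cv2.imwrite(f"pics/{n}7.png",cv2.resize(p,(800,600),interpolation=cv2.INTER_CUBIC))
E
python3 st.py
```

```text
t 9.45 tcp [0.5858 0.0063 0.0209] yaw -6.57 tilt [-1.    -0.001 -0.002] F [ 7.94 -0.21  0.04] Ftool [-0.02 -0.7  -7.91] M [-0.28 -3.04 -0.53] w 0.0877
```

View pics/top7.png

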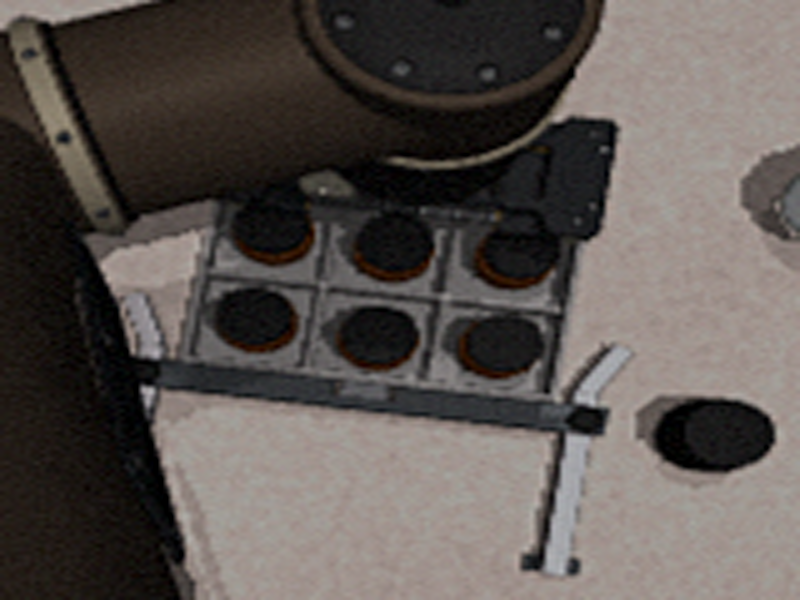

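View pics/scene7.png

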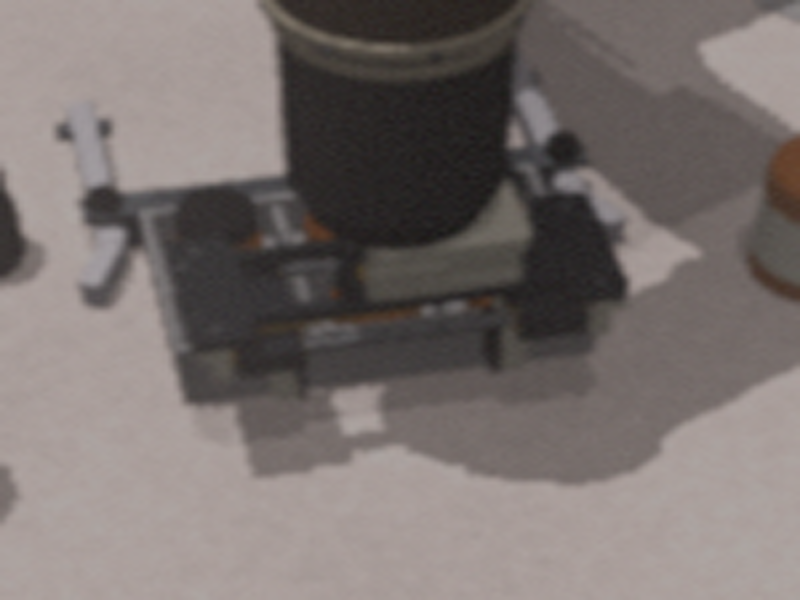

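The tray's near edge is flush with the bar and the paddle is flat. The moment shows the left finger carrying more, so I'll turn back slightly and press.

```bash
python3 -m creep '[{"ax":0.12,"ay":0,"az":0,"tx":0,"ty":0,"tz":0.0003,"fingers":0.0876}]'>/dev/null; python3 st.py
python3 -m creep '[{"ax":0,"ay":0,"az":0,"tx":0,"ty":0,"tz":0.0004,"fingers":0.0876}]'>/dev/null; python3 st.py
```

```text
t 9.55 tcp [0.5857 0.0063 0.0209] yaw -6.7 tilt [-1.    -0.001 -0.003] F [ 9.13 -1.46 -2.39] Ftool [ 2.41  0.38 -9.23] M [-0.6  -3.42 -0.62] w 0.0875
t 9.65 tcp [0.5857 0.0063 0.021 ] yaw -6.7 tilt [-1.    -0.001 -0.003] F [10.98 -2.82 -2.6 ] Ftool [  2.63   1.52 -11.23] M [-0.92 -3.89 -0.6 ] w 0.0876
```

```bash
python3 -m creep '[{"ax":0,"ay":0,"az":0,"tx":0,"ty":0,"tz":0.0004,"fingers":0.0876}]'>/dev/null; python3 st.py
```

```text
t 9.75 tcp [0.5857 0.0063 0.0211] yaw -6.7 tilt [-1.    -0.001 -0.004] F [12.4  -1.69 -2.37] Ftool [  2.42   0.23 -12.5 ] M [-1.16 -4.23 -0.68] w 0.0877
```

```bash
python3 -m creep '[{"ax":0,"ay":0,"az":0,"tx":0,"ty":0,"tz":0.0004,"fingers":0.0876}]'>/dev/null; python3 st.py
```

```text
t 9.85 tcp [0.5857 0.0064 0.0213] yaw -6.69 tilt [-1.    -0.001 -0.005] F [13.03 -3.64 -2.12] Ftool [  2.18   2.1  -13.36] M [-1.43 -4.65 -0.72] w 0.0875
```

```bash
python3 -m creep '[{"ax":0,"ay":0,"az":0,"tx":0,"ty":0,"tz":0.0004,"fingers":0.0876}]'>/dev/null; python3 st.py
```

```text
t 9.95 tcp [0.5857 0.0064 0.0214] yaw -6.69 tilt [-1.    -0.001 -0.005] F [14.74 -4.86 -2.8 ] Ftool [  2.88   3.11 -15.19] M [-1.67 -4.93 -0.83] w 0.0877
```

```bash
python3 -m creep '[{"ax":0,"ay":0,"az":0,"tx":0,"ty":0,"tz":0.0003,"fingers":0.0876}]'>/dev/null; python3 st.py
python3 -m creep '[{"ax":0,"ay":0,"az":0,"tx":0,"ty":0,"tz":0,"fingers":0.0876},{"ax":0,"ay":0,"az":0,"tx":0,"ty":0,"tz":0,"fingers":0.0876},{"ax":0,"ay":0,"az":0,"tx":0,"ty":0,"tz":0,"fingers":0.0876}]'>/dev/null; python3 st.py
```

```text
t 10.05 tcp [0.5856 0.0064 0.0215] yaw -6.69 tilt [-1.    -0.001 -0.006] F [14.78 -3.41 -1.59] Ftool [  1.68   1.66 -15.06] M [-1.79 -5.15 -0.78] w 0.0878
t 10.35 tcp [0.5856 0.0064 0.0215] yaw -6.7 tilt [-1.    -0.001 -0.006] F [13.57 -4.32 -1.97] Ftool [  2.04   2.72 -13.97] M [-1.65 -4.89 -0.76] w 0.0877
```

```bash
python3 -m creep '[{"ax":0,"ay":0,"az":0,"tx":0,"ty":0,"tz":0.0003,"fingers":0.0876},{"ax":0,"ay":0,"az":0,"tx":0,"ty":0,"tz":0.0003,"fingers":0.0876},{"ax":0,"ay":0,"az":0,"tx":0,"ty":0,"tz":0.0003,"fingers":0.0876},{"ax":0,"ay":0,"az":0,"tx":0,"ty":0,"tz":0.0003,"fingers":0.0876},{"ax":0,"ay":0,"az":0,"tx":0,"ty":0,"tz":0.0003,"fingers":0.0876}]'>/dev/null; python3 st.py
```

```text
t 10.85 tcp [0.5856 0.0064 0.0216] yaw -6.7 tilt [-1.    -0.001 -0.006] F [15.04 -3.65 -3.25] Ftool [  3.34   1.87 -15.34] M [-1.85 -5.22 -0.85] w 0.0876
```

Pressed and held at 15 N total, which is about 10 N on the bar after the 5 N of sliding friction. Now I'll back off horizontally, slowly at first.

```bash
python3 -m creep '[{"ax":0,"ay":0,"az":0,"tx":0,"ty":0,"tz":-0.001,"fingers":0.0876},{"ax":0,"ay":0,"az":0,"tx":0,"ty":0,"tz":-0.002,"fingers":0.0876},{"ax":0,"ay":0,"az":0,"tx":0,"ty":0,"tz":-0.004,"fingers":0.0876},{"ax":0,"ay":0,"az":0,"tx":0,"ty":0,"tz":-0.008,"fingers":0.0876},{"ax":0,"ay":0,"az":0,"tx":0,"ty":0,"tz":-0.015,"fingers":0.0876}]'>/dev/null; python3 st.py
python3 -m creep '[{"ax":0,"ay":0,"az":0,"tx":0,"ty":0,"tz":-0.015,"fingers":0.0876},{"ax":0,"ay":0,"az":0,"tx":0,"ty":0,"tz":-0.025,"fingers":0.0876},{"ax":0,"ay":0,"az":0,"tx":0,"ty":0,"tz":-0.025,"fingers":0.0876}]'>/dev/null; python3 st.py
```

```text
t 11.35 tcp [0.5951 0.0041 0.0199] yaw -6.69 tilt [-1.     0.001  0.003] F [-0.2  -0.19 -0.21] Ftool [0.21 0.21 0.17] M [-0.04 -0.01 -0.04] w 0.0879
t 11.65 tcp [0.6223 0.0014 0.0201] yaw -6.7 tilt [-1.     0.     0.001] F [-0.22 -0.12  0.84] Ftool [-0.84  0.14  0.21] M [-0.06  0.04  0.03] w 0.0875
```

```bash
python3 -m creep '[{"ax":0,"ay":0,"az":0,"tx":-0.02,"ty":0,"tz":-0.01,"fingers":0.0876},{"ax":0,"ay":0,"az":0,"tx":-0.06,"ty":0,"tz":-0.01,"fingers":0.0876},{"ax":0,"ay":0,"az":0,"tx":-0.11,"ty":0,"tz":-0.01,"fingers":0.0876},{"ax":0,"ay":0,"az":0,"tx":-0.16,"ty":0,"tz":-0.01,"fingers":0.0876},{"ax":0,"ay":0,"az":0,"tx":-0.21,"ty":0,"tz":-0.01,"fingers":0.0876}]'>/dev/null; python3 st.py
python3 -m creep '[{"ax":0,"ay":0,"az":0,"tx":0,"ty":0.05,"tz":-0.02,"fingers":0.0876},{"ax":0,"ay":0,"az":0,"tx":0,"ty":0.1,"tz":-0.02,"fingers":0.0876},{"ax":0,"ay":0,"az":0,"tx":0,"ty":0.15,"tz":-0.02,"fingers":0.0876},{"ax":0,"ay":0,"az":0,"tx":0,"ty":0.2,"tz":-0.02,"fingers":0.0876},{"ax":0,"ay":0,"az":0,"tx":0,"ty":0.24,"tz":-0.02,"fingers":0.0876}]'>/dev/null; python3 st.py
python3 - <<'E'
from plant import viewer
from h import *
for n in("top","scene"):
    c=viewer.capture(n); p=c["pixels"][105:265,190:350] if n=="top" else c["pixels"]
    if n=="top": cv2.imwrite("pics/topfull8.png",c["pixels"])
    cv2.imwrite(f"pics/{n}8.png",cv2.resize(p,(800,600),interpolation=cv2.INTER_CUBIC))
E
```

```text
t 12.15 tcp [6.302e-01 3.000e-04 2.323e-01] yaw -6.69 tilt [-1.     0.     0.001] F [ 2.21  0.38 -0.25] Ftool [ 0.25 -0.63 -2.15] M [ 0.04 -0.22 -0.02] w 0.0875
t 12.65 tcp [ 0.622  -0.2421  0.2302] yaw -6.7 tilt [-1.    -0.     0.001] F [ 0.56  0.46 -0.58] Ftool [ 0.58 -0.52 -0.5 ] M [-0.07 -0.15  0.01] w 0.0875
```

View pics/top8.png

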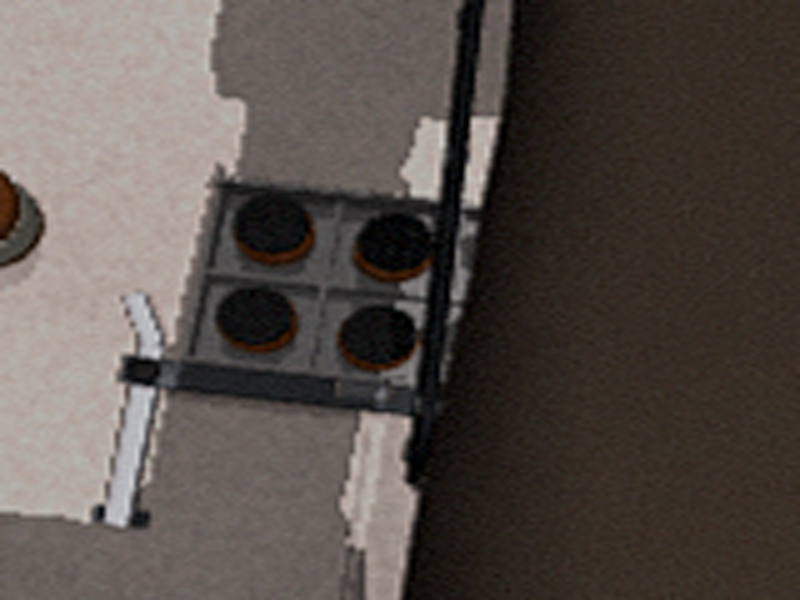

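View pics/scene8.png

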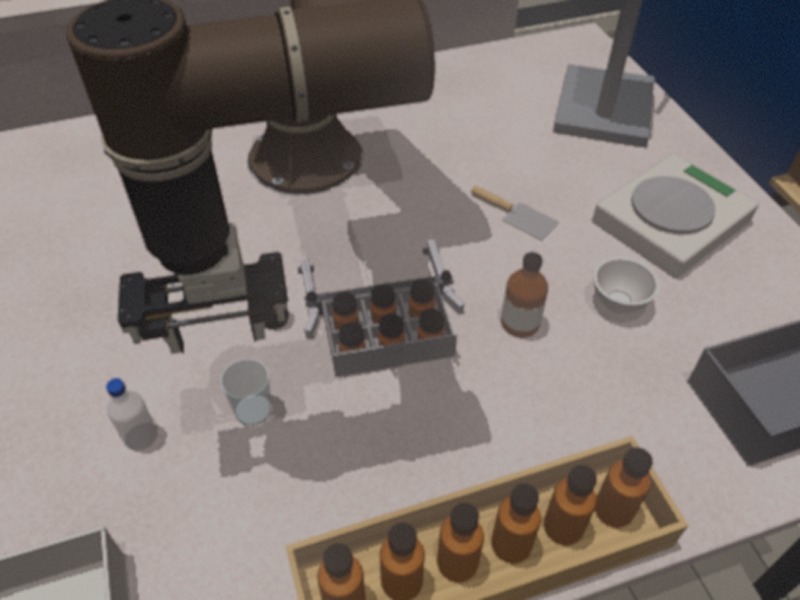

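View pics/topfull8.png

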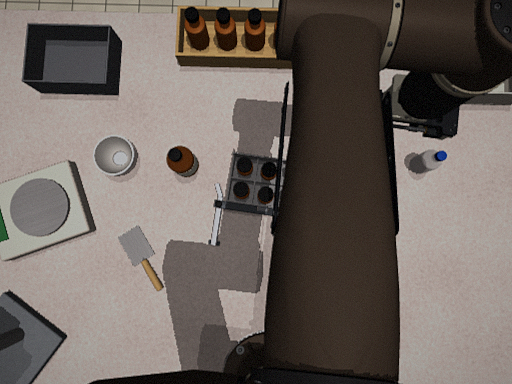

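The tray sits flush on the bar with six jars upright and the bystanders in place. One numeric squareness check before handing in.

```bash
python3 - <<'E'
from h import *
c=dict(np.load("top.npz")); c={k:(float(v) if v.ndim==0 else v) for k,v in c.items()}
px=lambda a:np.array(a,float)/[5,3.75]+[190,105]-[.4,.37]
l=ray(c,px([[218,181],[435,206]]),.058); b=ray(c,px([[160,360],[415,388]]),.038)
for q in(l,b): print(q.round(4).tolist(),np.degrees(np.arctan2(-(q[0]-q[1])[0],(q[0]-q[1])[1])))
n=(b[0]-b[1])[:2]; n=np.array([n[1],-n[0]])/np.linalg.norm(n); print("lip to bar face",[(p[:2]-b[0][:2])@n for p in l])
from plant import viewer
from wr import *
E
python3 st.py
```

```text
[[0.5825, 0.1051, 0.058], [0.5679, -0.009, 0.058]] -7.293725436875347
[[0.4579, 0.1327, 0.038], [0.4419, -0.0022, 0.038]] -6.748358011171855
lip to bar face [np.float64(0.127045583774951), np.float64(0.12595150796997287)]
t 12.75 tcp [ 0.6213 -0.2447  0.2297] yaw -6.96 tilt [-1.     0.     0.002] F [-0.14 -0.28 -0.23] Ftool [0.23 0.29 0.11] M [-0.01  0.02  0.01] w 0.0877
```

```bash
python3 -c "
from plant import order
order.close_job()"
```

```text
the job is handed in; nothing more can be done
```

The tray is seated against the cross bar, and I have handed the job in; no verdict was reported. I dragged it about 90 mm by its far lip with the open fingers. On the way I turned it about 4° to line up with the dock and took out about 10 mm of sideways offset.

- **Pressing:** I pressed with about 15 N at the wrist for roughly 0.8 s. Sliding friction was about 5 N, so I estimate about 10 N on the bar. The force on the bar was never measured directly. The readings I took never went above about 16 N at the wrist, so the bar stayed under 20 N.
- **Seating and squareness:** The last pictures show the tray flush with the bar. The lip was within about 0.5° of the bar's angle (the limit is 2°). The paddle looked flush in the picture taken during pressing, but I did not measure its travel.
- **Jars and bench:** All six jars stand upright in the tray and the other items look unmoved by eye. In the last overhead view the arm hid the right-hand part of the tray, so the right-hand jars and the items on that side were checked only in the scene camera.
- **A check that disagreed slightly:** The lip measured 126–127 mm from the bar face instead of 130 mm. I put this down to camera calibration and how I picked the bar's edge, since there was no visible gap.
- **Release:** After withdrawing, the arm was clear of everything and the wrist force was near zero. The clock stood at about 13 s of the 67 s allowed.

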